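# Jack up a drying cabinet and pad its foot

## Task

Pump the jack's sprung lever through full strokes, right down and right back up each time, until the front foot of the white drying cabinet stands clearly higher off the counter than the wooden pad is thick. Then lay the pad flat on the counter and slide it lengthwise in under the raised foot, so that the foot is over the middle of the pad and the pad points straight in under the cabinet. Leave the cabinet jacked up and the bottle, jar and brush where they are.

Things in the scene. Friction and masses are not known exactly. Their poses are not given: they have to be found in the camera images.
- station: Jack and the cabinet it lifts, fixed to the counter. Origin: on the counter, under the cabinet's front foot (round, black, 36 mm diameter, 40 mm high). +y points level in under the cabinet, square to its front; +z up; +x along the front towards the jack. Grey jack at x = 135 to 205, y = -195 to -45 mm, up to z = 181: a round drum of radius 66 mm, 50 mm thick, on a base.
- front (a point): Middle of the lower front edge of the low white cabinet (400 wide, 380 deep, 200 mm high on its 40 mm feet); 45 mm before the foot's centre, 40 mm above the counter at the start. The flat front goes straight up from here to 240 mm and 200 mm to each side. The cabinet tips up about its two rear feet, 300 mm behind the front foot, as it is jacked.
- foot (a point): Centre of the underside of the cabinet's front foot. On the counter (z = 0) at the start; each full lever stroke lifts it about 6 mm, and it stays up by itself, at most about 36 mm after six strokes; further strokes then do nothing and do no harm.
- hinge (a point): Lever pivot, in the middle of the jack's round drum, 115 mm above the counter at x = 170, y = -120 mm in the station frame. The lever turns about the station's x axis.
- handle (a point): Centre of the lever's black T-handle: a level round bar, 22 mm diameter, 90 mm long, along station x, 190 mm from the pivot at the end of a 16 mm steel rod. At rest the lever points away from the cabinet (station -y) and 30 degrees up, the handle centre 210 mm above the counter; right down it points 24 degrees below level, centre 37 mm above the counter.
- lever (a joint): Lever angle in rad: 0 at rest (up), 0.95 pressed right down against its stop. A spring returns it to 0 when let go. Pressing the handle down takes up to about 12 N. It lifts through a ratchet on the way down: a swing shorter than about 0.7 rad lifts nothing, so go above 0.85 and back below 0.1 each time.
- pad: Loose plain wooden pad, a flat board 110 x 60 x 18 mm, 0.09 kg, lying on the counter. Origin: centre of its underside; x along its 110 mm length, y across its 60 mm width, z up.
- bottle: Bystander: upright white bottle, 72 mm diameter, 200 mm high; origin at the centre of its underside.
- jar: Bystander: upright white lidded jar, 80 mm diameter, 110 mm high; origin at the centre of its underside.
- brush: Bystander: brush with a wooden handle, 180 mm long, lying along its own x axis; origin on its underside.
There are look-alikes about, which are no part of the job. There is more than one size of the pad; the one meant has the size given above.

How it is judged (in metres and radians):
On the way:
1. the front foot is jacked up more than 20 mm, the pad not yet under it (height (world z) of foot above 0.02 m and horizontal distance between pad and foot above 0.08 m), for 0.2 s.
At the end, for the whole second after the job is handed in: The foot is still jacked up (over 18 mm), the pad lies flat and still on the counter with its centre within 15 mm of the foot's centre and its length within 0.2 rad of the cabinet's front-to-back direction, and the lever is let go and back up (within 0.1 rad) (height (world z) of foot above 0.018 m and horizontal distance between pad and foot below 0.015 m and angle between the x axis of pad and the y axis of station, either way round below 0.2 rad and height (world z) of pad below 0.003 m and angle between pad's own z axis and vertical below 0.05 rad and linear speed of pad below 0.01 m/s and value of joint lever below 0.1 rad); the robot touches nothing.
It fails at once if the bottle, jar or brush is shifted more than 30 mm or the bottle or jar is tipped (distance of any of bottle, jar, brush from where it was at the start of the episode above 0.03 m or angle between any of bottle, jar's own z axis and vertical above 0.3 rad).
It also fails if it takes over 72 s, if anything falls off the work surface, if the arm or the gripper's body presses on something with over 40 N, if the wrist force passes 120 N, or if a joint passes its speed limit or range.

## Robot

A 6-joint arm with a two-finger parallel gripper is mounted at the origin on the work surface. World frame = base frame: x ahead of the robot, y to its left, z up, the work surface at z = 0. Lengths are in m, angles in degrees, forces in N, time in s.
With the tool pointing down it reaches from about 0.25 to 0.725 m from the base axis. Payload 9.7 kg.
Tool frame: the origin (TCP) lies midway between the tips of the shut fingers; the grasp point (between the pads) lies bot.hold_point_z behind it (bot.hold_point_z is the distance from the TCP to the grasp point, in m); z points along the fingers, y is the line along which they close (so a half turn about z gives the same grasp; the last joint's range is limited). The gripper opens to 85 mm and grips with 20 to 120 N. Pads are 22 mm wide; open, the fingers measure 114 mm over their backs; the gripper's body (76 mm by 85 mm) begins 54 mm behind the grasp point. The pads swing forward as they close: fully open they stand 13 mm farther back than shut.
Start: joints at [63.541, 4.979, 10.078, 95.1, 0, 90], TCP at [0.245, 0.492, 0.231] pointing down, gripper open.
Joint ranges: [-179.16, 179.16], [-48.56, 103.87], [-65.8, 70.77], [-126.05, 130.52], [-82.76, 87.17], [-180, 180]. Speed limits (degrees/s): [127.2, 127.2, 147.25, 180, 180, 180].

## Interface

Orientations are given as [roll, pitch, yaw] about the fixed x, y, z axes, in that order (R = Rz(yaw) Ry(pitch) Rx(roll)).
In Python, from workcell import bot, camera, camera_model, ticket gives the robot as it stands.
- The arm moves only by the tool send_rows, never from a script. Its argument "targets" is text: rows parted by semicolons, each of 5 numbers parted by spaces: the shift along the tool's x, y, z in mm, then the turn about the tool's z in degrees, then the closure in counts, from 0 (fully open) to 255 (shut). A call has 1 to 20 rows; each row is the pose to reach, as a shift and turn from the pose commanded when the call began, along the tool's axes at that moment; what a row does not reach only later rows make up. A row lasts 1/8 s, in which the tool goes at most 62.5 mm and 10.7 degrees, less where a joint would pass 70% of its speed; a pose out of reach is approached as far as the arm can. A call with a gripper value outside its range is refused whole. The fingers move at their own pace and stop on an object; "newtons" is the grip in N (left out, the last holds). Time passes only in rows, so rows that repeat a pose let the fingers close. It gives the time, the measured TCP pose, the force, the opening and the grip force at its end, in the units of the state.
- bot.get_obs(): the state, without advancing time (a new reading comes with each control period).
- camera(name): name is "scene" or "top" or "wrist"; returns the picture (384x512x3 uint8, blue, green, red); there is no depth.
- camera_model(name): a dict with "K" (3x3 intrinsics, pixels), "pose" (4x4, takes a point from camera to world coordinates); the wrist camera has in their place "T_tool_cam" (4x4, takes a point from camera to tool coordinates, whose origin is the TCP and whose axes are the flange's). Camera axes: x right, y down, z forward; pixel columns grow to the right and rows downward; lengths in m; the calibration is good to about 2 mm. A picture is of the moment at which its call begins: read the wrist's pose just before it. camera_model takes no time and is no camera call.
- ticket.job_done(): hands the job in; it is judged then, once.
The state is a dict: "time": time; "q": joint angles; "qd": joint speeds; "joint_efforts": joint torques, N m; "ee_pos": TCP position; "tcp_rot": TCP orientation; "wrist_force": force on the tool from outside, world axes, zero at the start; "torque": the same for the moment, N m; "opening": finger opening in m; "grasp_force": force on a finger pad.
Only numpy, scipy, OpenCV 4.12 (cv2) and the standard library are available. Lean on these libraries where they do the work, as an engineer would, in place of code of your own. Each camera call takes 0.05 s, during which the arm holds its last target. There are 200 camera calls.

## Working session

There is one attempt and no reset: what is moved stays moved. The work goes in short steps, Python scripts to look and compute and a tool call to move; the robot and the scene stay as the last step left them, time stands still between calls to the robot, and variables do not carry over. Pictures are saved under pics/ and viewed, at most 11 in all, crops included, and the job is handed in when it is done.

Besides the shell and the picture viewer there is one more tool, called after "Call:" as name(argument=value, ...) on one line, values as JSON. send_rows: Moves the arm, as the interface text tells. Its arguments: {"type":"object","properties":{"targets":{"type":"string"},"newtons":{"type":"number"}},"required":["targets"]}

```bash
mkdir -p pics; ls; python3 - <<'E'
from workcell import bot,camera,camera_model
import cv2,numpy as np
np.set_printoptions(precision=4,suppress=True)
for n in("scene","top"):
    cv2.imwrite(f"pics/{n}0.png",camera(n)); m=camera_model(n); print(n,m["K"],m["pose"])
print(camera_model("wrist")); print(bot.get_obs(),bot.hold_point_z)
E
```

```text
pics
scene [[389.0192   0.     262.5797]
 [  0.     389.0192 190.3902]
 [  0.       0.       1.    ]] [[-0.6514  0.6445 -0.4004  0.9802]
 [ 0.7587  0.5527 -0.3447  0.2525]
 [-0.0008 -0.5284 -0.849   1.1755]
 [ 0.      0.      0.      1.    ]]
top [[453.7522   0.     258.4399]
 [  0.     453.7522 192.4483]
 [  0.       0.       1.    ]] [[-0.0005 -0.9871  0.1599  0.2915]
 [-1.      0.002   0.0092 -0.1683]
 [-0.0094 -0.1599 -0.9871  1.2153]
 [ 0.      0.      0.      1.    ]]
{'K': array([[273.2301,   0.    , 255.5398],
       [  0.    , 273.2301, 187.1656],
       [  0.    ,   0.    ,   1.    ]]), 'T_tool_cam': array([[-0.0017, -0.9602, -0.2794,  0.0706],
       [ 1.    , -0.0014, -0.0014, -0.0021],
       [ 0.0009, -0.2794,  0.9602, -0.1427],
       [ 0.    ,  0.    ,  0.    ,  1.    ]])}
{'time': 0.1, 'q': array([63.5409,  5.0083, 10.0408, 95.1005, -0.0003, 90.0024]), 'qd': array([-0.0347, -0.1467,  0.0843,  0.0247,  0.0476,  0.0407]), 'joint_efforts': array([ -0.0004, -52.1559,  46.5654,   0.016 ,  -0.    ,  -0.    ]), 'ee_pos': array([0.245 , 0.4922, 0.2307]), 'tcp_rot': array([-179.932 ,    0.0003,  153.5385]), 'wrist_force': array([-0.1147, -0.4851, -0.8193]), 'torque': array([-0.0614,  0.0073, -0.0253]), 'grasp_force': 0.0, 'opening': 0.08519562485093035} 0.0187
```

View pics/scene0.png

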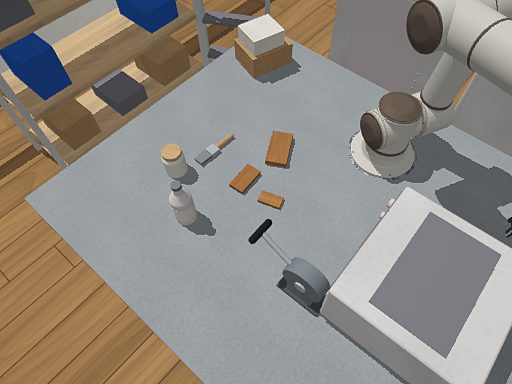

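View pics/top0.png

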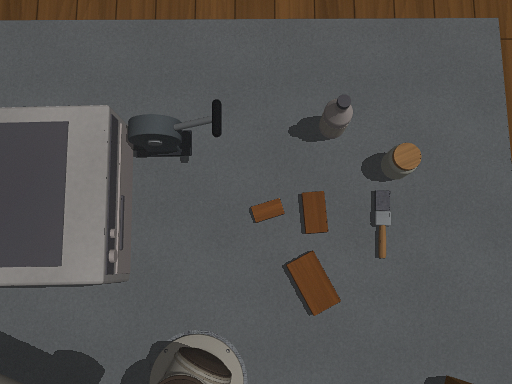

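Top view: three brown boards at (267,210), (314,212), (313,282). The brush is at (382,225), bottle (336,118), jar (402,160), black handle (217,118) and cabinet front edge near column 108–130. I'll measure them next.

```bash
cat > h.py <<'E'
import cv2,numpy as np
from workcell import bot,camera,camera_model
from scipy.spatial.transform import Rotation as R
np.set_printoptions(precision=4,suppress=True)
def model(n):
    m=camera_model(n)
    if n!="wrist": return m["K"],m["pose"]
    o=bot.get_obs(); T=np.eye(4); T[:3,:3]=R.from_euler('xyz',o["tcp_rot"],degrees=True).as_matrix(); T[:3,3]=o["ee_pos"]
    return m["K"],T@m["T_tool_cam"]
def ray(M,uv,z):
    K,P=M; uv=np.atleast_2d(uv).astype(float)
    d=np.c_[uv,np.ones(len(uv))]@np.linalg.inv(K).T@P[:3,:3].T
    return P[:3,3]+d*((z-P[2,3])/d[:,2])[:,None]
def proj(M,p):
    K,P=M; c=(np.atleast_2d(p)-P[:3,3])@P[:3,:3]; c=c@K.T; return c[:,:2]/c[:,2:]
def wood(im,amin=100):
    h=cv2.cvtColor(im,cv2.COLOR_BGR2HSV); m=cv2.inRange(h,(3,120,60),(20,255,255))
    return [c for c in cv2.findContours(m,0,2)[0] if cv2.contourArea(c)>amin]
E
python3 - <<'E'
from h import *
M=model("top"); im=cv2.imread("pics/top0.png")
for c in wood(im):
    p=ray(M,c[:,0],.018)[:,:2]; (x,s,a)=cv2.minAreaRect((p*1000).astype(np.float32)); print("wood",c[:,0].mean(0),x,s,a)
g=cv2.cvtColor(im,cv2.COLOR_BGR2GRAY)
m=cv2.inRange(g[90:145,205:230],0,28)
c=max(cv2.findContours(m,0,2,offset=(205,90))[0],key=cv2.contourArea)
p=ray(M,c[:,0],.215)[:,:2]; print("handle",cv2.minAreaRect((p*1000).astype(np.float32)))
# cabinet top front edge z=.24
w=cv2.inRange(g[:300,:140],120,255); pts=[]
for r in range(125,270,5):
    k=np.flatnonzero(w[r,:118]); 
    if len(k): pts.append((k[-1],r))
print(pts[::5]); q=ray(M,pts,.24); print("edge",q[::4],np.polyfit(q[:,0],q[:,1],1))
cv2.imwrite("pics/c1.png",cv2.resize(im[80:320,60:360],None,fx=2.5,fy=2.5,interpolation=2))
E
```

```text
wood [312.8676 282.7353] (249.22586059570312, -298.3238525390625) (146.34780883789062, 79.08291625976562) 28.20729637145996
wood [380.5161 237.3226] (355.94940185546875, -481.021484375) (15.72830867767334, 84.03617858886719) 87.54379272460938
wood [266.5893 210.0893] (438.46875, -180.62123107910156) (43.36178970336914, 79.34636688232422) 17.617406845092773
wood [316.7429 212.3429] (433.55377197265625, -306.1491394042969) (108.8371810913086, 58.360408782958984) 4.696789741516113
wood [409.4474 157.2895] (584.4420166015625, -558.39892578125) (69.98558807373047, 72.6290283203125) 87.2431640625
wood [459.5846  40.5231] (835.2488403320312, -580.567138671875) (556.8517456054688, 461.4725036621094) 84.9107666015625
wood [167.6667  13.7157] (1017.2844848632812, 137.6033935546875) (902.6458740234375, 59.23597717285156) 89.63201141357422
handle ((627.1910400390625, -61.586055755615234), (86.17072296142578, 18.48877716064453), 0.7470420002937317)
[(np.int64(107), 125), (np.int64(106), 150), (np.int64(106), 175), (np.int64(105), 200), (np.int64(117), 225), (np.int64(117), 250)]
edge [[0.6031 0.1797 0.24  ]
 [0.5569 0.1773 0.24  ]
 [0.5115 0.1771 0.24  ]
 [0.4667 0.1769 0.24  ]
 [0.4225 0.1745 0.24  ]
 [0.3789 0.1462 0.24  ]
 [0.3359 0.144  0.24  ]
 [0.2936 0.1419 0.24  ]] [0.1502 0.0971]
```

View pics/c1.png

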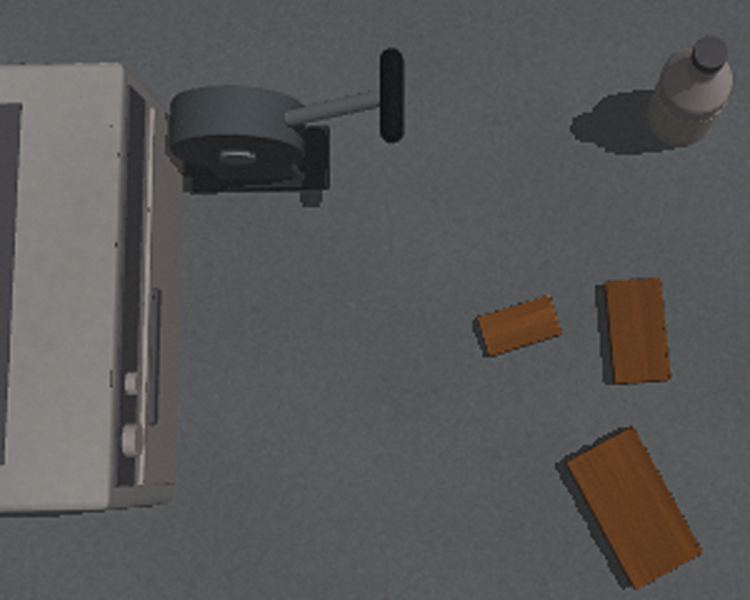

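Look-alikes: (313,282) is 146x79 mm and too big, (267,210) is 79x43 mm and too small. (314,212) is 109x58 mm, so that's the pad, at world (0.434, -0.306) with its length about 5° off world x. Next I'll triangulate the handle and get the station's yaw.

```bash
python3 - <<'E'
from h import *
S=model("scene");T=model("top")
h=np.array([.627,-.0616,.21]); print("handle in scene",proj(S,h),"top",proj(T,h), proj(S,[[.582,-.062,.21],[.672,-.061,.21]]))
g=cv2.cvtColor(cv2.imread("pics/scene0.png"),6)
m=cv2.inRange(g[215:248,245:275],0,30); c=max(cv2.findContours(m,0,2,offset=(245,215))[0],key=cv2.contourArea); print(cv2.minAreaRect(c))
q=ray(T,[[110,106],[104,283]],.24); print("corners",q)
for yaw in np.radians([.75,1.6,2.5]):
    Rz=R.from_euler('z',yaw).as_matrix(); o=h-Rz@[.17,-.2845,.21]; print(np.degrees(yaw),"station",o,"front corners",(o+np.array([[.2,-.045,.24],[-.2,-.045,.24]])@Rz.T)[:,:2].ravel(), proj(S,o+Rz@[-.2,-.045,.24]),proj(S,o+Rz@[.2,-.045,.24]))
# start -> handle press in tool axes
o=bot.get_obs(); Rt=R.from_euler('xyz',o["tcp_rot"],degrees=True).as_matrix()
for t in ([.245,.492,.33],[.602,-.064,.33],[.602,-.064,.235]): print(Rt.T@(np.array(t)-o["ee_pos"])*1000)
E
```

```text
handle in scene [[259.8707 230.0189]] top [[216.203  118.6502]] [[270.2922 218.905 ]
 [249.1444 241.5611]]
((260.02490234375, 231.0226287841797), (6.793994426727295, 29.732133865356445), 42.273685455322266)
corners [[0.6475 0.1753 0.24  ]
 [0.256  0.1677 0.24  ]]
0.7500000000000001 station [0.4533 0.2207 0.    ] front corners [0.6539 0.1783 0.2539 0.173 ] [[407.2071 184.2101]] [[326.8477 289.8361]]
1.6 station [0.4491 0.218  0.    ] front corners [0.6503 0.1786 0.2505 0.1675] [[406.0903 182.3838]] [[327.8237 288.8465]]
2.5 station [0.4448 0.2152 0.    ] front corners [0.6465 0.179  0.2469 0.1615] [[404.8822 180.4715]] [[328.8362 287.7849]]
[ -0.1212  -0.2906 -99.3336]
[-567.4713 -338.9625  -98.9285]
[-567.4708 -338.8497   -3.9286]
```

Call:
send_rows(targets="0 0 -50 0 255; 0 0 -100 0 255; -60 -35 -100 -10 255; -110 -65 -100 -20 255; -160 -95 -100 -27.7 255; -210 -125 -100 -27.7 255; -260 -155 -100 -27.7 255; -310 -185 -100 -27.7 255; -360 -215 -100 -27.7 255; -410 -245 -100 -27.7 255; -460 -275 -100 -27.7 255; -510 -305 -100 -27.7 255; -567 -339 -100 -27.7 255; -567 -339 -100 -27.7 255; -567 -339 -60 -27.7 255; -567 -339 -30 -27.7 255; -567 -339 -30 -27.7 255", newtons=40)

```text
time: 2.22
ee_pos: [0.6004, -0.0631, 0.2592]
tcp_rot: [180.0, -0.2, -178.7]
wrist_force: [0.2, 0.8, -0.0]
opening: -0.0001
grasp_force: 0.0
```

```bash
python3 - <<'E'
from h import *
o=bot.get_obs(); print(o["time"],o["ee_pos"],o["tcp_rot"],o["wrist_force"],o["q"])
M=model("wrist"); im=camera("wrist"); cv2.imwrite("pics/w1.png",im); print(proj(M,[[.627,-.0616,.21],[.602,-.062,.221]]))
E
```

```text
2.225 [ 0.6004 -0.0631  0.2592] [ 179.9617   -0.2449 -178.7305] [ 0.2406  0.7794 -0.0123] [-6.0014 13.7157 23.1146 99.6467  0.0069 -7.2709]
[[259.6575 240.2157]
 [260.1779 215.4128]]
```

View pics/w1.png

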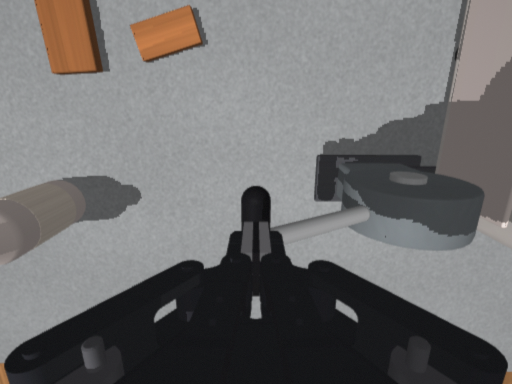

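The closed fingers are right over the near half of the bar (bar tip at pixel 257,200), clear of the rod. I'll do one test stroke.

Call:
send_rows(targets="0 1 36 0 255; 0 -13 69 0 255; 0 -21 99 0 255; 0 -24 129 0 255; 0 -22 159 0 255; 0 -16 189 0 255; 0 -9 208 0 255; 0 -9 208 0 255; 0 -9 208 0 255")

```text
time: 3.4
ee_pos: [0.6036, -0.0735, 0.0568]
tcp_rot: [-179.8, 0.2, -178.8]
wrist_force: [-1.8, -5.2, 7.1]
opening: -0.0003
grasp_force: 3.6
```

```bash
python3 - <<'E'
from h import *
o=bot.get_obs(); print(o["ee_pos"],o["wrist_force"])
im=camera("scene"); cv2.imwrite("pics/s2.png",cv2.resize(im[170:350,190:430],None,fx=3,fy=3))
E
```

```text
[ 0.6036 -0.0735  0.0568] [-1.7854 -5.1974  7.0622]
```

View pics/s2.png

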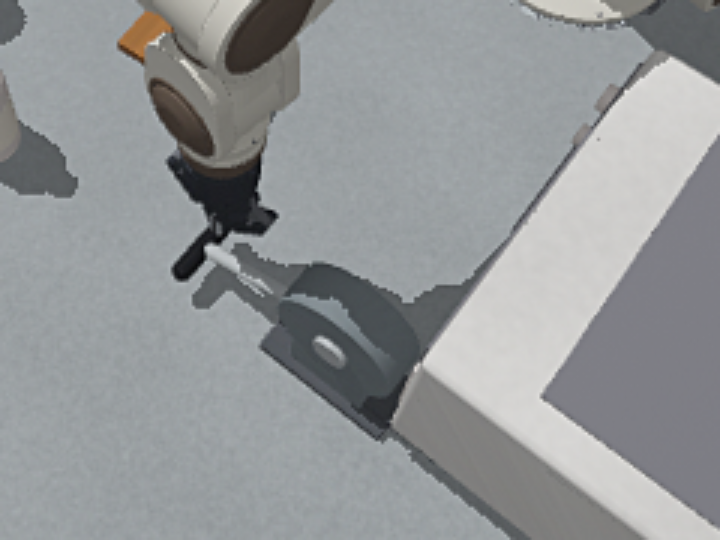

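Call:
send_rows(targets="0 -7 -19 0 255; 0 -13 -49 0 255; 0 -15 -79 0 255; 0 -12 -109 0 255; 0 -4 -139 0 255; 0 10 -172 0 255; 0 10 -187 0 255; 0 10 -187 0 255; 0 10 -172 0 255; 0 -4 -139 0 255; 0 -12 -109 0 255; 0 -15 -79 0 255; 0 -13 -49 0 255; 0 -7 -19 0 255; 0 2 6 0 255; 0 2 6 0 255; 0 2 6 0 255")

```text
time: 5.58
ee_pos: [0.6015, -0.0726, 0.047]
tcp_rot: [-179.8, 0.0, -178.8]
wrist_force: [-1.3, -7.7, 13.3]
opening: -0.0001
grasp_force: 6.3
```

```bash
python3 - <<'E'
from h import *
o=bot.get_obs(); print(o["ee_pos"],o["wrist_force"])
E
```

```text
[ 0.6015 -0.0726  0.047 ] [-1.2868 -7.7156 13.3297]
```

Call:
send_rows(targets="0 -9 -25 0 255; 0 -15 -55 0 255; 0 -17 -85 0 255; 0 -14 -115 0 255; 0 -6 -145 0 255; 0 8 -178 0 255; 0 8 -193 0 255; 0 8 -193 0 255; 0 8 -178 0 255; 0 -6 -145 0 255; 0 -14 -115 0 255; 0 -17 -85 0 255; 0 -15 -55 0 255; 0 -9 -25 0 255; 0 0 0 0 255; 0 0 0 0 255; 0 0 0 0 255")

```text
time: 7.7
ee_pos: [0.6015, -0.0727, 0.0469]
tcp_rot: [-179.8, 0.1, -178.8]
wrist_force: [-1.5, -8.2, 14.1]
opening: -0.0003
grasp_force: 6.8
```

Call:
send_rows(targets="0 -9 -25 0 255; 0 -15 -55 0 255; 0 -17 -85 0 255; 0 -14 -115 0 255; 0 -6 -145 0 255; 0 8 -178 0 255; 0 8 -193 0 255; 0 8 -193 0 255; 0 8 -178 0 255; 0 -6 -145 0 255; 0 -14 -115 0 255; 0 -17 -85 0 255; 0 -15 -55 0 255; 0 -9 -25 0 255; 0 0 0 0 255; 0 0 0 0 255; 0 0 0 0 255")

```text
time: 9.82
ee_pos: [0.6015, -0.0727, 0.0469]
tcp_rot: [-179.8, 0.1, -178.8]
wrist_force: [-0.9, -7.5, 13.1]
opening: 0.0001
grasp_force: 6.8
```

Call:
send_rows(targets="0 -9 -25 0 255; 0 -15 -55 0 255; 0 -17 -85 0 255; 0 -14 -115 0 255; 0 -6 -145 0 255; 0 8 -178 0 255; 0 8 -193 0 255; 0 8 -193 0 255; 0 8 -178 0 255; 0 -6 -145 0 255; 0 -14 -115 0 255; 0 -17 -85 0 255; 0 -15 -55 0 255; 0 -9 -25 0 255; 0 0 0 0 255; 0 0 0 0 255; 0 0 0 0 255")

```text
time: 11.95
ee_pos: [0.6015, -0.0727, 0.0469]
tcp_rot: [-179.8, 0.1, -178.8]
wrist_force: [-0.5, -8.5, 13.6]
opening: 0.0
grasp_force: 6.8
```

Call:
send_rows(targets="0 -9 -25 0 255; 0 -15 -55 0 255; 0 -17 -85 0 255; 0 -14 -115 0 255; 0 -6 -145 0 255; 0 8 -178 0 255; 0 8 -193 0 255; 0 8 -193 0 255; 0 8 -178 0 255; 0 -6 -145 0 255; 0 -14 -115 0 255; 0 -17 -85 0 255; 0 -15 -55 0 255; 0 -9 -25 0 255; 0 0 0 0 255; 0 0 0 0 255; 0 0 0 0 255")

```text
time: 14.08
ee_pos: [0.6016, -0.0727, 0.0469]
tcp_rot: [-179.8, 0.1, -178.8]
wrist_force: [-0.9, -8.2, 13.3]
opening: -0.0001
grasp_force: 6.8
```

```bash
python3 - <<'E'
from h import *
o=bot.get_obs(); print(o["time"],o["ee_pos"],o["tcp_rot"],o["wrist_force"])
a=camera("top"); cv2.imwrite("pics/top1.png",a)
M=model("top")
for c in wood(a): print(c[:,0].mean(0),cv2.minAreaRect((ray(M,c[:,0],.018)[:,:2]*1000).astype(np.float32)))
b=cv2.imread("pics/top0.png")
cv2.imwrite("pics/c2.png",np.hstack([cv2.resize(i[80:300,60:180],None,fx=2.7,fy=2.7) for i in (b,a)]))
E
```

```text
14.075 [ 0.6016 -0.0727  0.0469] [-179.8119    0.0643 -178.8492] [-0.8992 -8.1634 13.2856]
[312.8676 282.7353] ((249.22586059570312, -298.3238525390625), (146.34780883789062, 79.08291625976562), 28.20729637145996)
[380.6    237.9667] ((356.00421142578125, -481.0238952636719), (15.72830867767334, 83.92656707763672), 87.54381561279297)
[266.4821 210.0893] ((438.512939453125, -180.6114501953125), (43.32509231567383, 79.29501342773438), 17.712228775024414)
[316.1212 211.2424] ((433.5629577636719, -306.197998046875), (108.85227966308594, 58.472686767578125), 4.738281726837158)
[409.1282 156.8974] ((584.5029296875, -558.4017944335938), (69.98560333251953, 72.5069351196289), 87.24315643310547)
[447.8824  41.3529] ((835.2488403320312, -580.567138671875), (556.8517456054688, 461.4725036621094), 84.9107666015625)
[301.0588  15.4118] ((1016.45947265625, -259.27020263671875), (108.9085693359375, 55.79494857788086), 89.63619232177734)
[115.6494  14.0779] ((1017.65234375, 194.90335083007812), (788.0433349609375, 59.23596954345703), 89.63200378417969)
```

View pics/c2.png

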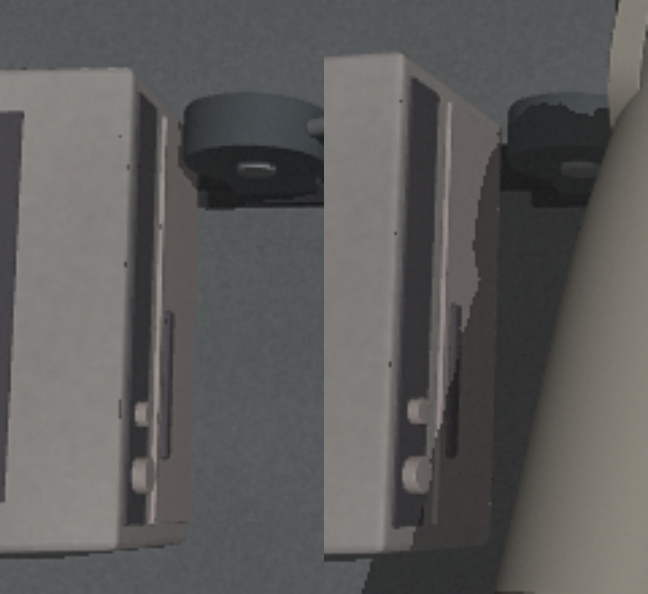

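The cabinet front is clearly raised (its lower edge moved from crop column 185 to about 498-324=174, and the face is tilted back), and the pad hasn't moved. I'll let the lever up and move over the pad's near end.

Call:
send_rows(targets="0 -9 -25 0 255; 0 -15 -55 0 255; 0 -17 -85 0 255; 0 -14 -115 0 255; 0 -6 -145 0 255; 0 8 -178 0 255; 0 8 -200 0 255; 0 8 -240 0 200; 40 -40 -240 -3.5 100; 80 -80 -240 -3.5 0; 120 -120 -240 -3.5 0; 160 -160 -230 -3.5 0; 190 -200 -190 -3.5 0; 211 -232 -140 -3.5 0; 211 -232 -90 -3.5 0; 211 -232 -40 -3.5 0; 211 -232 -15 -3.5 0; 211 -232 -15 -3.5 0")

```text
time: 16.38
ee_pos: [0.3935, -0.3059, 0.0582]
tcp_rot: [179.8, -0.3, -175.3]
wrist_force: [-0.7, 0.4, 0.4]
opening: 0.0854
grasp_force: 0.0
```

```bash
python3 - <<'E'
from h import *
o=bot.get_obs(); print(o["time"],o["ee_pos"],o["tcp_rot"],o["wrist_force"],o["opening"])
M=model("wrist"); im=camera("wrist"); cv2.imwrite("pics/w2.png",im)
for c in wood(im,1500): print(c[:,0].mean(0),cv2.minAreaRect((ray(M,c[:,0],.018)[:,:2]*1000).astype(np.float32)))
E
```

```text
16.375 [ 0.3935 -0.3059  0.0582] [ 179.7526   -0.2704 -175.2873] [-0.706   0.3805  0.44  ] 0.08538641756573791
[418.9647 261.1412] ((428.6343688964844, -180.4928436279297), (46.93177032470703, 59.74497985839844), 17.358308792114258)
[248.9538 266.0769] ((429.645263671875, -309.79998779296875), (110.78373718261719, 58.749000549316406), 4.527321815490723)
[305.556   72.0664] ((278.7496643066406, -284.04974365234375), (78.6478271484375, 81.90198516845703), 28.144947052001953)
```

View pics/w2.png

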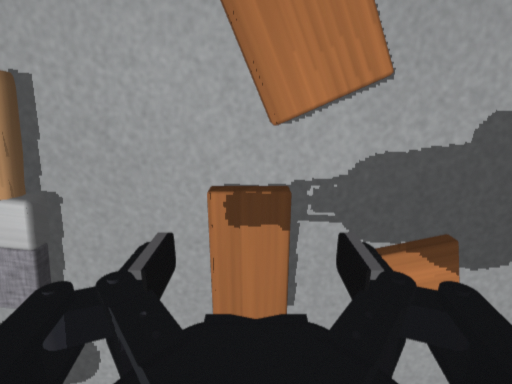

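The pad (208–292, rows 185+) lies between the open fingers, and the small block at right is clear of the right finger. I'll shift 5 mm in y, go down and grip.

Call:
send_rows(targets="0 -5 20 0 0; 0 -5 45 0 0; 0 -5 60 0 0; 0 -5 60 0 255; 0 -5 60 0 255; 0 -5 60 0 255; 0 -5 60 0 255; 0 -5 60 0 255; 0 -5 60 0 255; 0 -5 45 0 255; 0 -5 20 0 255; 0 -5 20 0 255", newtons=40)

```text
time: 17.92
ee_pos: [0.3973, -0.3131, 0.0446]
tcp_rot: [-179.9, 0.2, -175.3]
wrist_force: [0.4, -0.5, -1.8]
opening: 0.0591
grasp_force: 43.4
```

```bash
python3 - <<'E'
from h import *
o=bot.get_obs(); print(o["time"],o["ee_pos"],o["tcp_rot"],o["wrist_force"],o["opening"],o["grasp_force"],o["q"])
E
```

```text
17.925 [ 0.3973 -0.3131  0.0446] [-179.8558    0.1542 -175.2578] [ 0.4137 -0.5483 -1.8385] 0.05905129553060614 43.44350337982178 [-38.2343  -0.661  -16.4169  74.033   -0.0004 -42.9764]
```

Call:
send_rows(targets="0 0 -40 0 255; 0 10 -60 0 255; -5 50 -60 -10 255; -15 95 -60 -20 255; -25 140 -60 -30 255; -35 185 -60 -40 255; -45 230 -60 -50 255; -55 275 -60 -60 255; -65 320 -60 -70 255; -75 355 -60 -80 255; -87 387 -60 -86.7 255; -87 387 -40 -86.7 255; -87 387 -15 -86.7 255; -87 387 -15 -86.7 255; -87 387 -15 -86.7 255")

```text
time: 19.8
ee_pos: [0.4511, 0.0806, 0.0579]
tcp_rot: [-180.0, 0.0, -88.6]
wrist_force: [-0.3, 0.8, -1.0]
opening: 0.059
grasp_force: 43.7
```

```bash
python3 - <<'E'
from h import *
o=bot.get_obs(); print(o["time"],o["ee_pos"],o["tcp_rot"],o["wrist_force"],o["opening"],o["grasp_force"],o["q"])
im=camera("scene"); a=camera("top"); M=model("top")
for c in wood(a,80): print(c[:,0].mean(0),cv2.minAreaRect((ray(M,c[:,0],.07)[:,:2]*1000).astype(np.float32)))
cv2.imwrite("pics/s3.png",np.hstack([cv2.resize(im[130:330,250:430],None,fx=2.2,fy=2.2),cv2.resize(a[80:280,80:260],None,fx=2.2,fy=2.2)]))
E
```

```text
19.8 [0.4511 0.0806 0.0579] [-179.9823    0.0035  -88.5661] [-0.3003  0.7656 -1.0059] 0.059014439269712754 43.664254546165466 [ 10.1292  -7.4085 -21.2903  76.1002   0.0007 -81.3047]
[312.8824 282.7206] ((251.129638671875, -292.6407165527344), (140.14981079101562, 75.64836883544922), 28.207304000854492)
[380.9545 237.5455] ((353.2010498046875, -467.4433898925781), (15.045220375061035, 80.2816390991211), 87.54379272460938)
[266.4464 210.0893] ((432.1264343261719, -180.07781982421875), (41.4434814453125, 75.85124969482422), 17.712223052978516)
[408.5 157.5] ((571.7178955078125, -541.4580688476562), (66.94615173339844, 69.47480773925781), 87.24313354492188)
[448.7973  41.6081] ((811.6320190429688, -562.6634521484375), (532.6679077148438, 441.430908203125), 84.9107666015625)
[297.8667  15.2667] ((984.9729614257812, -255.32041931152344), (104.17866516113281, 53.371803283691406), 89.63616180419922)
[234.7143   5.2857] ((986.0174560546875, -91.93272399902344), (211.68307495117188, 53.466827392578125), 89.65705108642578)
[102.4833  13.7333] ((986.929443359375, 286.9659729003906), (538.1118774414062, 56.665977478027344), 89.6584243774414)
```

View pics/s3.png

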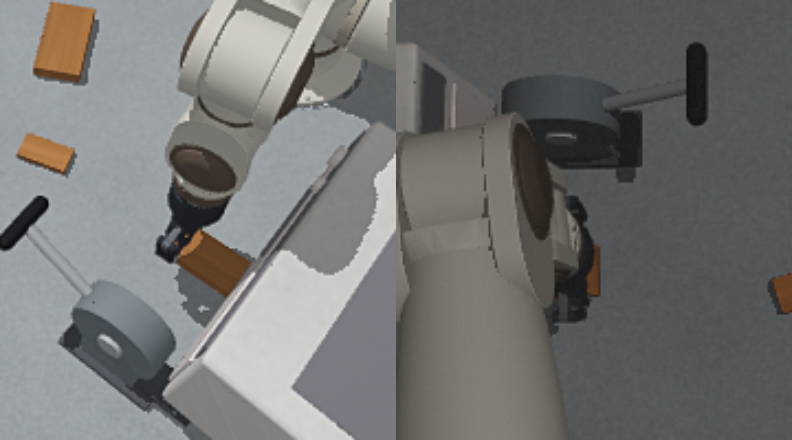

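The pad is held with its free end pointing in towards the cabinet front, and the lever is back up. I'll lower it, slide it in 30 mm, let go and rise.

Call:
send_rows(targets="0 0 30 0 255; 0 0 57 0 255; 0 0 58 0 255; 0 0 58 0 255; -10 0 58 0 255; -20 0 58 0 255; -30 0 58 0 255; -30 0 58 0 255; -30 0 58 0 0; -30 0 58 0 0; -30 0 58 0 0; -30 0 30 0 0; 0 0 -10 0 0; 45 0 -40 10 0; 90 0 -40 20 0; 90 0 -40 30 0; 90 0 -40 40 0; 90 0 -40 50 0; 90 0 -40 60 0; 90 0 -40 70 0")

```text
time: 22.4
ee_pos: [0.4532, -0.0095, 0.0973]
tcp_rot: [-180.0, 0.0, -158.9]
wrist_force: [0.3, 0.8, -0.6]
opening: 0.0853
grasp_force: 0.0
```

Call:
send_rows(targets="0 0 0 10 0; 0 0 0 20 0; 0 0 0 20 0")

```text
time: 22.78
ee_pos: [0.4532, -0.0095, 0.0973]
tcp_rot: [-180.0, 0.0, -178.5]
wrist_force: [-0.5, -0.3, -1.0]
opening: 0.0853
grasp_force: 0.0
```

```bash
python3 - <<'E'
from h import *
o=bot.get_obs(); print(o["time"],o["ee_pos"],o["tcp_rot"],o["wrist_force"],o["opening"],o["q"])
M=model("wrist"); im=camera("wrist"); S=model("scene"); s=camera("scene"); t=camera("top"); T=model("top")
for M_,i in((M,im),(S,s),(T,t)):
  for c in wood(i,150):
    r=cv2.minAreaRect((ray(M_,c[:,0],.018)[:,:2]*1000).astype(np.float32))
    if r[0][1]>0 and r[0][0]<700: print(c[:,0].mean(0),r, cv2.approxPolyDP(c,3,True)[:,0].tolist())
cv2.imwrite("pics/s4.png",np.hstack([cv2.resize(s[150:330,230:430],None,fx=1.9,fy=1.9),cv2.resize(im,None,fx=.8,fy=.8)[:342]]) if 0 else np.hstack([cv2.resize(s[150:342,230:430],(400,384)),cv2.resize(im,(400,384))]))
E
```

```text
22.775 [ 0.4532 -0.0095  0.0973] [-179.9987    0.0041 -178.5075] [-0.4814 -0.2916 -0.9996] 0.08532808581999582 [ -1.1974  -8.8304 -18.1633  80.663   -0.0011  -2.6899]
[427.4737 192.5053] ((446.289306640625, 142.90402221679688), (60.86724090576172, 114.78409576416016), 2.3879172801971436) [[511, 159], [375, 158], [371, 186], [376, 206], [372, 206], [370, 198], [368, 218], [375, 225], [496, 223]]
[343.6154 255.5641] ((452.40032958984375, 137.52354431152344), (63.494258880615234, 75.78178405761719), 2.2246503829956055) [[339, 242], [329, 256], [348, 270], [359, 256]]
[441.8261  80.8957] ((-482.49755859375, 6.000217437744141), (406.2693176269531, 30.752931594848633), 10.142139434814453) [[453, 52], [425, 109], [428, 111], [459, 56]]
```

View pics/s4.png

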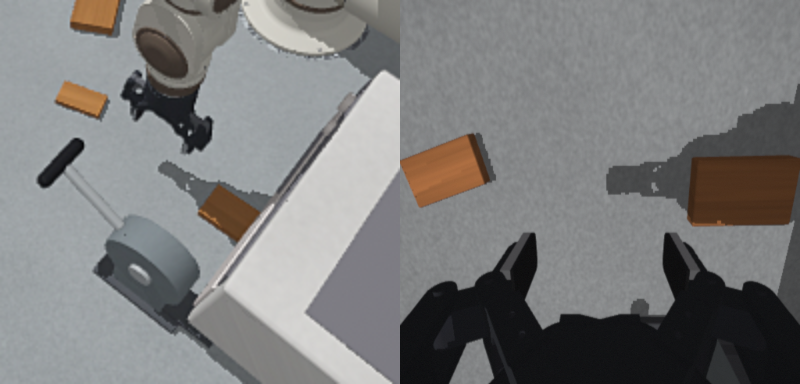

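The pad lies aligned in front of the cabinet, with its tail at wrist-crop pixel (690,190) and about 1° off. The lever is up. I'll push it with the outer face of the front finger, leaving the gripper open.

Call:
send_rows(targets="-2 0 50 0 0; -2 0 90 0 0; -2 0 104 0 0; -2 0 104 0 0; -2 20 104 0 0; -2 34 104 0 0; -2 42 104 0 0; -2 50 104 0 0; -2 58 104 0 0; -2 66 104 0 0; -2 74 104 0 0; -2 82 104 0 0; -2 90 104 0 0; -2 96 104 0 0; -2 100 104 0 0; -2 100 104 0 0; -2 100 104 0 0")

```text
time: 25.05
ee_pos: [0.4523, 0.0909, -0.0071]
tcp_rot: [180.0, -0.1, -178.5]
wrist_force: [-0.5, -0.1, 0.2]
opening: 0.0856
grasp_force: 0.0
```

```bash
python3 - <<'E'
from h import *
o=bot.get_obs(); print(o["time"],o["ee_pos"],o["tcp_rot"],o["wrist_force"])
M=model("wrist"); im=camera("wrist"); S=model("scene"); s=camera("scene")
for M_,i in((M,im),(S,s)):
  for c in wood(i,30):
    p=ray(M_,c[:,0],.018)[:,:2]; r=cv2.minAreaRect((p*1000).astype(np.float32))
    if r[0][1]>0 and .3<r[0][0]/1000<.6: print(r, p.min(0),p.max(0))
cv2.imwrite("pics/s5.png",np.hstack([cv2.resize(s[150:342,230:430],(400,384)),cv2.resize(im[:,250:],(400,384))]))
E
```

```text
25.05 [ 0.4523  0.0909 -0.0071] [ 179.9897   -0.0505 -178.5471] [-0.5008 -0.0757  0.2124]
((444.16876220703125, 178.4373779296875), (62.929832458496094, 79.69868469238281), 2.567861795425415) [0.4117 0.1374] [0.4742 0.2196]
((452.42242431640625, 163.41847229003906), (64.0000991821289, 22.488800048828125), 0.7982485890388489) [0.4203 0.1521] [0.4845 0.175 ]
```

View pics/s5.png

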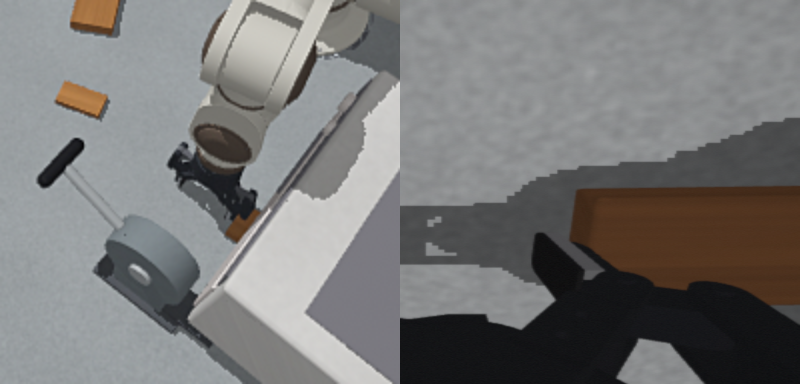

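```bash
python3 - <<'E'
from h import *
M=model("wrist"); S=model("scene"); im=camera("wrist"); s=camera("scene")
g=cv2.cvtColor(im,cv2.COLOR_BGR2HSV)
for r in (196,202,210,220): print(r,[(c,int(v)) for c,v in zip(range(358,386,1),im[r,358:386,2])])
print("wrist tail top/bottom",ray(M,[[379,205]],.018),ray(M,[[366,205]],0))
cs=[c for c in wood(s,30) if 330<c[:,0,0].mean()<370 and c[:,0,1].mean()>240]
for c in cs: print(cv2.approxPolyDP(c,1.5,True)[:,0].tolist())
pr=lambda y,z: proj(S,[[.422,y,z],[.482,y,z]]).ravel()
for y in(.140,.148,.156): print(y,pr(y,0),pr(y,.018))
E
```

```text
196 [(358, 76), (359, 75), (360, 75), (361, 73), (362, 73), (363, 73), (364, 73), (365, 65), (366, 63), (367, 64), (368, 62), (369, 62), (370, 64), (371, 66), (372, 67), (373, 69), (374, 68), (375, 69), (376, 68), (377, 67), (378, 66), (379, 65), (380, 67), (381, 68), (382, 69), (383, 68), (384, 68), (385, 68)]
202 [(358, 76), (359, 76), (360, 76), (361, 75), (362, 77), (363, 77), (364, 71), (365, 66), (366, 63), (367, 61), (368, 65), (369, 63), (370, 63), (371, 64), (372, 64), (373, 66), (374, 66), (375, 67), (376, 66), (377, 68), (378, 69), (379, 74), (380, 76), (381, 77), (382, 76), (383, 78), (384, 79), (385, 78)]
210 [(358, 74), (359, 77), (360, 76), (361, 78), (362, 77), (363, 74), (364, 66), (365, 64), (366, 63), (367, 64), (368, 63), (369, 62), (370, 62), (371, 62), (372, 63), (373, 62), (374, 63), (375, 64), (376, 67), (377, 72), (378, 77), (379, 81), (380, 82), (381, 83), (382, 85), (383, 86), (384, 85), (385, 86)]
220 [(358, 76), (359, 77), (360, 75), (361, 78), (362, 73), (363, 64), (364, 64), (365, 65), (366, 64), (367, 65), (368, 65), (369, 64), (370, 65), (371, 64), (372, 63), (373, 64), (374, 65), (375, 66), (376, 71), (377, 74), (378, 76), (379, 77), (380, 79), (381, 80), (382, 80), (383, 80), (384, 81), (385, 80)]
wrist tail top/bottom [[0.4221 0.1442 0.018 ]] [[0.4285 0.1462 0.    ]]
[[359, 256], [356, 255], [353, 260], [349, 257], [343, 267], [348, 270]]
0.14 [348.7663 251.8803 338.143  265.2427] [349.8196 249.6634 339.0841 263.1494]
0.148 [350.833  253.383  340.2262 266.8045] [351.9141 251.1796 341.1955 264.7261]
0.156 [352.9088 254.8922 342.3187 268.3733] [354.0179 252.7026 343.3166 266.3099]
```

Tail is at y≈0.148: the wrist gives 0.1445, the scene about 0.154, and the finger back 0.148. It needs to reach 0.165, so I'll push 17 mm more, then back off and rise.

Call:
send_rows(targets="0 5 0 0 0; 0 10 0 0 0; 0 14 0 0 0; 0 17 0 0 0; 0 17 0 0 0; 0 17 0 0 0")

```text
time: 26.0
ee_pos: [0.4523, 0.1077, -0.0067]
tcp_rot: [180.0, 0.0, -178.6]
wrist_force: [0.6, -0.5, 0.0]
opening: 0.0854
grasp_force: 0.0
```

Call:
send_rows(targets="0 -10 0 0 0; 0 -40 0 0 0; 0 -70 0 0 0; 0 -110 -50 0 0; 0 -140 -100 0 0; 0 -140 -100 0 0; 0 -140 -100 0 0")

```text
time: 26.88
ee_pos: [0.4556, -0.0328, 0.0929]
tcp_rot: [180.0, -0.0, -178.6]
wrist_force: [0.4, 0.7, -1.1]
opening: 0.0852
grasp_force: 0.0
```

```bash
python3 - <<'E'
from h import *
o=bot.get_obs(); print(o["time"],o["ee_pos"],o["wrist_force"])
M=model("wrist"); S=model("scene");T=model("top"); im=camera("wrist"); s=camera("scene"); t=camera("top")
for n,M_,i in(("w",M,im),("s",S,s),("t",T,t)):
  for c in wood(i,10):
    p=ray(M_,c[:,0],.018)[:,:2]
    if .12<p[:,1].mean()<.25 and .4<p[:,0].mean()<.5: print(n,p.min(0),p.max(0),cv2.approxPolyDP(c,1.5,True)[:,0].tolist())
for y in(.157,.165,.173): print(y,[proj(Q,[[.422,y,.018],[.482,y,.018],[.482,y,0]]).ravel() for Q in (M,S,T)])
print("front edge",[proj(Q,[[.41,.18,.08],[.49,.182,.08]]).ravel() for Q in (M,S,T)])
a=cv2.resize(s[210:306,300:400],(400,384),interpolation=2); b=cv2.resize(im[100:292,312:],(400,384)); cv2.imwrite("pics/s6.png",np.hstack([a,b]))
E
```

```text
26.875 [ 0.4556 -0.0328  0.0929] [ 0.415   0.7324 -1.0951]
w [0.4165 0.1479] [0.4767 0.1858] [[487, 156], [494, 162], [497, 168], [495, 175], [491, 176], [493, 177], [491, 180], [488, 179], [489, 177], [487, 179], [486, 175], [482, 173], [484, 172], [481, 172], [483, 170], [481, 170], [487, 181], [488, 179], [491, 181], [489, 184], [490, 182], [492, 186], [489, 194], [479, 180], [485, 192], [488, 193], [489, 204], [484, 218], [475, 203], [474, 205], [482, 217], [484, 225], [511, 224], [511, 156]]
s [0.4211 0.1689] [0.4845 0.175 ] [[359, 256], [356, 257], [347, 270]]
0.157 [array([494.2483, 162.405 , 475.8817, 230.4533, 460.9446, 222.1315]), array([354.2815, 252.8935, 343.5824, 266.5084, 342.581 , 268.5699]), array([140.2207, 216.2383, 141.1423, 193.9373, 142.8946, 194.9748])]
0.165 [array([504.1036, 162.6259, 485.0461, 230.6465, 469.4896, 222.3129]), array([356.3958, 254.4241, 345.7143, 268.1003, 344.6841, 270.1467]), array([137.2176, 216.2429, 138.1629, 193.9432, 139.958 , 194.9806])]
0.173 [array([513.9551, 162.8467, 494.2073, 230.8396, 478.0317, 222.4943]), array([358.5196, 255.9615, 347.8559, 269.6995, 346.7966, 271.7305]), array([134.2149, 216.2475, 135.1838, 193.9491, 137.0217, 194.9863])]
front edge [array([629.2837, 163.4037, 583.3257, 282.8671]), array([366.8919, 246.7066, 352.7539, 266.1119]), array([124.3532, 218.3338, 125.038 , 187.0413])]
```

View pics/s6.png

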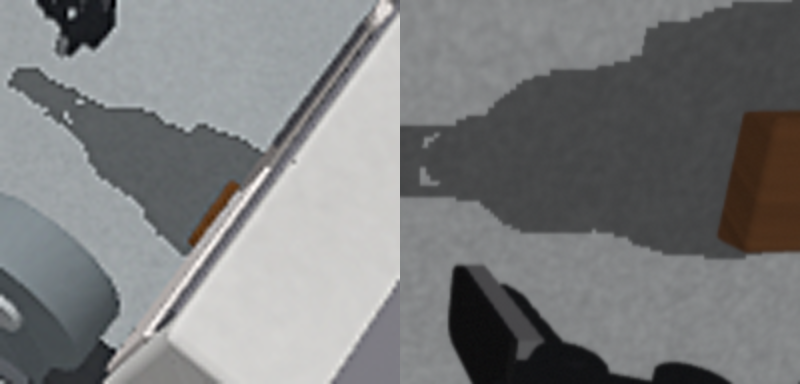

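```bash
python3 -c "
from workcell import ticket; print(ticket.job_done())"
```

```text
the job is handed in; nothing more can be done
None
```

I handed the job in at about 27 s, but the hand-in gave no verdict. After six strokes the cabinet stands jacked up with the lever released. The pad lies flat, pointing straight in, its centre within about 5 mm of where I estimate the foot to be; I never saw the foot itself. The bottle, jar and brush were never touched.

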